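# Gauge the dowels, stepping down until one passes

### The job

Find the dowel that passes the hole gauge, working down in thickness. Offer the thickest dowel, upright and square, to the hole in the gauge plate and press it lightly to feel that it is refused, then stand it back in the rack. Then push the next thinner dowel down through the hole from above and let it drop clean through into the catch box underneath; leave the thinnest one standing in the rack.

Things in the scene. Friction and masses are not known exactly. Their poses are not given: they have to be found in the camera images.
- gauge: The hole gauge, fixed to the worktop: a steel plate 140 x 140 x 12 mm, its top 134 mm and its underside 122 mm above the worktop, with one bore of 28.5 mm in its middle (1.5 mm bevel at the mouth). Green side and back walls carry it; under it is an open-fronted catch box, 120 x 120 mm inside, floor 4 mm above the worktop, front lip 40 mm high. Origin at the centre of its foot, straight below the bore; z up, front towards -x.
- gauge_hole (a point): Centre of the mouth of the bore, level with the plate's top, 134 mm above the worktop.
- rack: Dowel rack, fixed to the worktop: a wooden block 70 x 210 x 30 mm with three round pockets of 42 mm diameter, 24 mm deep (pocket floor 6 mm above the worktop), on its y axis at y = -70, 0 and +70 mm. Origin at the centre of its underside, z up. Each pocket holds one dowel; which dowel is in which pocket changes.
- dowel_thick: The thickest dowel: pale wood, top 25 mm painted red, 33 mm diameter, 110 mm long, 50 to 100 g, standing upright in the rack; origin at the centre of its lower end, z along the dowel. Edges at both ends are bevelled by 1.5 mm. It is too thick for the gauge's bore.
- dowel_middle: The middle dowel: pale wood, top 25 mm painted yellow, 25 mm diameter, 110 mm long, 35 to 70 g, standing upright in the rack; origin at the centre of its lower end, z along the dowel. Edges at both ends are bevelled by 1.5 mm. It slides through the bore by its own weight.
- dowel_middle_mid (a point): Point on the middle dowel's axis, half way along it (55 mm from its lower end).
- dowel_thin: The thinnest dowel: pale wood, top 25 mm painted blue, 18 mm diameter, 110 mm long, 30 g, standing upright in the rack; origin at the centre of its lower end, z along the dowel. Edges at both ends are bevelled by 1.5 mm.
Not all that is in view belongs to the job. Leave any green or turquoise look-alike of the dowel_middle alone. What is shaped like the dowel_thick but purple is not meant.

How it is judged:
By the outcome, as a careful person would: the job done as asked, in the order asked, and still so for the second after the job is handed in, with the robot touching nothing.
It also fails if it takes over 64 s, if anything falls off the work surface, if the arm or the gripper's body presses on something with over 40 N, if the wrist force passes 120 N, or if a joint passes its speed limit or range.

### The arm

A 6-joint arm with a two-finger parallel gripper is mounted at the origin on a cart in front of the work surface, level with it; the furniture and walls round the work are solid. World frame = base frame: x ahead of the robot, y to its left, z up, the work surface at z = 0. Lengths are in m, angles in rad, forces in N, time in s.
With the tool pointing down it reaches from about 0.275 to 1 m from the base axis. Payload 8.4 kg.
Tool frame: the origin (TCP) lies where the fingers leave the gripper's body, on its centre line; the fingertips stand 73 mm ahead of it and the grasp point (between the pads) lies 54 mm ahead of it (tip_reach is the distance from the TCP to the fingertips, in m); z points along the fingers, y is the line along which they close (so a half turn about z gives the same grasp; the last joint's range is limited). The gripper opens to 85 mm and grips with 20 to 120 N. Pads are 22 mm wide; open, the fingers measure 114 mm over their backs; the gripper's body (76 mm by 85 mm) begins 54 mm behind the grasp point. The pads swing forward as they close: fully open they stand 13 mm farther back than shut.
Start: joints at [1.128, 0.353, 1.633, -0, 1.155, -0.002], TCP at [0.267, 0.565, 0.304] pointing down, gripper open.
Joint ranges: [-2.63, 2.63], [-0.92, 2.1], [0.06, 2.66], [-1.3, 4.44], [0, 2.69], [-3.02, 3.02]. Speed limits (rad/s): [2.22, 2.22, 2.79, 3.14, 3.14, 3.14].

### API

Orientations are given as a unit quaternion [w, x, y, z].
In Python, from cell import * gives the robot as it stands.
- The arm moves only by the tool move_arm, never from a script. Its argument "rows" is a list that holds one entry, the list of rows, each a list of 7 numbers: the shift along the tool's x, y, z scaled (see below), then the turn, a rotation vector about the tool's x, y, z scaled (see below), then the closure, from 0 (fully open) to 1 (shut). In form: [[[dx, dy, dz, wx, wy, wz, fingers], ...]]. A call has 1 to 12 rows; each row is the pose to reach, as a shift and turn from the pose commanded when the call began, along the tool's axes at that moment, turning the shorter way round; what a row does not reach only later rows make up. The controller multiplies each number of a shift by 200 mm and each number of a turn by 180 degrees. A row lasts 1/12 s, in which the tool goes at most 41.7 mm and 7.16 degrees, less where a joint would pass 70% of its speed; a pose out of reach is approached as far as the arm can. A call with a number of a shift or a turn outside -1 to 1 is refused whole. A call with a gripper value outside its range is refused whole. The fingers move at their own pace and stop on an object; the grip force is fixed at half the most. Time passes only in rows, so rows that repeat a pose let the fingers close. It gives the time, the measured TCP pose, the force, the opening and the grip force at its end, in the units of the state.
- observe(): the state, without advancing time (a new reading comes with each control period).
- read_camera(name): name is "scene" or "side" or "wrist"; returns a dict with "image" (384x512x3 uint8, red, green, blue), "fx", "fy", "cx", "cy" (pixels), "R" (3x3) and "t" (3): a world point X has camera coordinates R X + t. Camera axes: x right, y down, z forward; pixel columns grow to the right and rows downward; lengths in m; the calibration is good to about 2 mm. A picture is of the moment at which its call begins. There is no depth.
- finish_job(): hands the job in; it is judged then, once.
The state is a dict: "clock": time; "joints": joint angles; "joint_vel": joint speeds; "joint_efforts": joint torques, N m; "eef_pos": TCP position; "tcp_rot": TCP orientation; "contact_force": force on the tool from outside, world axes, zero at the start; "torque": the same for the moment, N m; "grip_width": finger opening in m; "gripper_force": force on a finger pad.
Only numpy, scipy, OpenCV 4.12 (cv2) and the standard library are available. Lean on these libraries where they do the work, as an engineer would, in place of code of your own. Each camera call takes 0.05 s, during which the arm holds its last target. There are 200 camera calls.

## Working session

There is one attempt and no reset: what is moved stays moved. The work goes in short steps, Python scripts to look and compute and a tool call to move; the robot and the scene stay as the last step left them, time stands still between calls to the robot, and variables do not carry over. Pictures are saved under pics/ and viewed, at most 12 in all, crops included, and the job is handed in when it is done.

Besides the shell and the picture viewer there is one more tool, called after ">>>" as name(argument=value, ...), one argument or row to a line, values as JSON. move_arm: Moves the arm, as the interface text tells. Shifts and turns lie within -1 to 1; 1 stands for 200 mm of shift or 180 degrees of turn. Its arguments: {"type":"object","properties":{"rows":{"type":"array","items":{"type":"array","items":{"type":"array","items":{"type":"number","minimum":-1,"maximum":1}}}}},"required":["rows"]}

```bash
mkdir -p pics
cat > h.py <<'E'
from cell import *
import numpy as np, cv2
def ray(c,u,v,z):
    R=np.array(c["R"]);t=np.array(c["t"]);o=-R.T@t
    d=R.T@np.array([(u-c["cx"])/c["fx"],(v-c["cy"])/c["fy"],1]);return o+d*(z-o[2])/d[2]
def proj(c,X):
    p=np.array(c["R"])@np.array(X)+np.array(c["t"]);return c["fx"]*p[0]/p[2]+c["cx"],c["fy"]*p[1]/p[2]+c["cy"]
def save(c,n): cv2.imwrite("pics/"+n+".png",cv2.cvtColor(np.array(c["image"]),cv2.COLOR_RGB2BGR))
E
python3 - <<'E'
from h import *
ims=[]
for n in("scene","side","wrist"):
    c=read_camera(n);save(c,n+"0");R=np.array(c["R"]);print(n,c["fx"],(-R.T@np.array(c["t"])).round(3),R[2].round(2))
    ims.append(cv2.imread(f"pics/{n}0.png"))
    hsv=cv2.cvtColor(ims[-1],cv2.COLOR_BGR2HSV)
    for col,(a,b) in dict(red=(0,6),red2=(174,180),yel=(23,34),blue=(100,125),green=(40,98),purp=(126,165)).items():
        m=cv2.inRange(hsv,(a,110,60),(b,255,255));k,l,s,ce=cv2.connectedComponentsWithStats(m)
        for i in range(1,k):
            if s[i,4]>40: print(col,s[i],ce[i].round(1))
s=observe();print(s["eef_pos"],s["tcp_rot"],s["clock"],s["grip_width"])
cv2.imwrite("pics/all.png",cv2.resize(np.vstack([np.hstack(ims[:2]),np.hstack([ims[2],ims[2]*0])]),(800,600)))
E
```

```text
scene 406.5682445718439 [-0.198  0.662  0.527] [ 0.74 -0.51 -0.44]
red [368 151  13  10 106] [374.1 155.5]
red [215 185  14  15 174] [221.5 192.2]
red [151 207   9   8  47] [154.9 210.4]
yel [366 162  12   6  46] [372.  164.5]
blue [165 194  25  30 459] [177.2 207.4]
blue [203 196   8  21 111] [206.7 205.5]
green [249 209  10  46 388] [253.  230.8]
green [194 217  12  49 464] [200.3 240.5]
purp [264 160  12  38 339] [269.  177.6]
side 376.496970057299 [0.585 0.989 0.502] [-0.06 -0.91 -0.41]
red [237 204  14  17 187] [243.4 212. ]
red [171 255  54  12 554] [197.7 260.9]
yel [243 221  11   7  64] [248. 224.]
blue [177 233  33  22 381] [193.5 240.7]
blue [178 269  29   5  97] [191.2 271.1]
green [143  76  13  39 344] [149.1  94.3]
green [287 207  15  74 573] [293.2 246.7]
purp [203 174  11  39 348] [208.6 192.5]
wrist 275.02560592756373 [0.205 0.595 0.373] [ 0.24 -0.12 -0.96]
red [337  49 138  65 194] [406.1  80.6]
red [178 117 153  72 209] [258.  150.4]
blue [498  20  14  40 126] [503.8  39.3]
blue [ 439  205   52   77 1902] [460.4 247.5]
green [177 320  10   7  43] [181.7 323. ]
green [ 73 341  35  43 620] [ 92.8 366. ]
[0.26654047 0.56499079 0.3033164 ] [-1.24306074e-04  2.18617452e-01  9.75810484e-01 -5.42105633e-04] 0.15 0.08542994723567487
```

View pics/all.png

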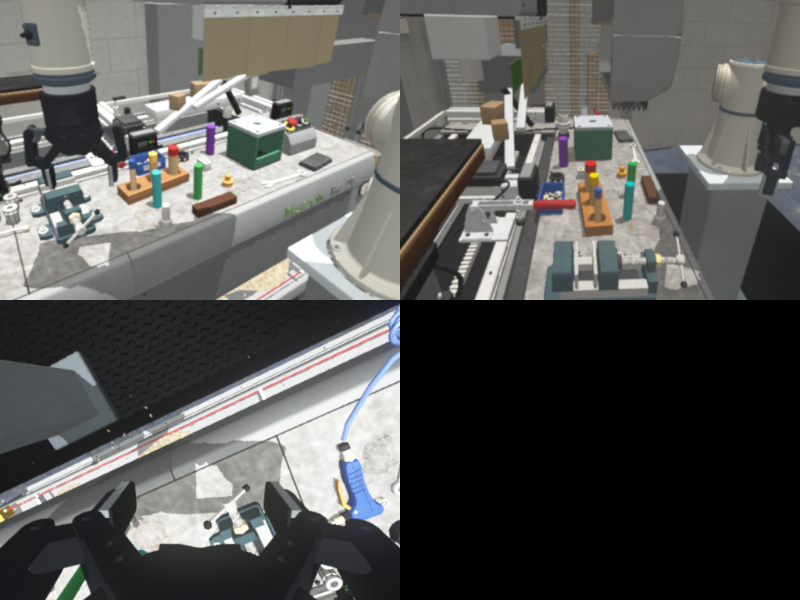

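The overview shows the orange rack at scene (195,235) and the green gauge at about (325,180). A turquoise and a green dowel stand on the left and right of the rack's front, and a purple one stands behind. I'll zoom in.

Run:
```python
import cv2,numpy as np
a=cv2.imread("pics/scene0.png")[140:260,140:380];b=cv2.imread("pics/side0.png")[140:310,170:330]
a=cv2.resize(a,None,fx=3.33,fy=3.33,interpolation=cv2.INTER_CUBIC)[:, :800];b=cv2.resize(b,None,fx=3.5,fy=3.5,interpolation=cv2.INTER_CUBIC)
cv2.imwrite("pics/a1.png",a);cv2.imwrite("pics/b1.png",b)
```

```text
(no output)
```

View pics/a1.png

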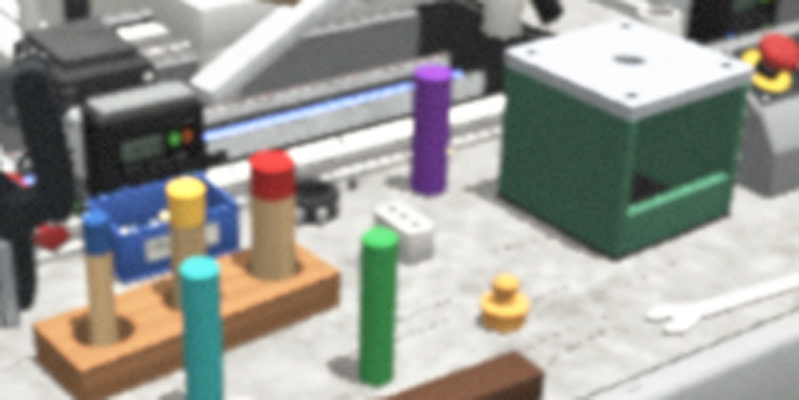

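View pics/b1.png

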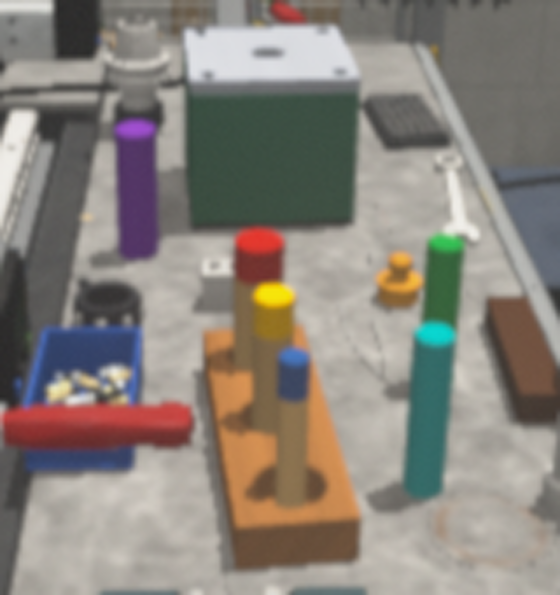

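Scene crop: red top (272,158), yellow top (186,186), blue top (96,216), bore (630,60). Side crop: red (259,239), yellow (273,293), blue (293,357), bore (267,53). I'll cast these onto their known heights.

Run:
```python
from h import *
S=read_camera("scene");D=read_camera("side")
A=dict(red=(272,158,259,239,.116),yel=(186,186,273,293,.116),blu=(96,216,293,357,.116),hole=(630,60,267,53,.134),purple=(433,73,136,128,.11),turq=(200,267,434,334,.11),green=(380,237,445,242,.11))
for k,(a,b,c,d,z) in A.items(): print(k,ray(S,a/3.33+140,b/3.33+140,z).round(4),ray(D,c/3.5+170,d/3.5+140,z).round(4))
# plate corners
print([ray(S,a/3.33+140,b/3.33+140,.134)[:2].round(3) for a,b in((505,55),(634,108),(751,68),(627,22))])
print([ray(D,a/3.5+170,b/3.5+140,.134)[:2].round(3) for a,b in((187,82),(357,80),(336,27),(184,30))])
```

```text
red [0.5515 0.2307 0.116 ] [0.5498 0.2289 0.116 ]
yel [0.544  0.3021 0.116 ] [0.5442 0.3001 0.116 ]
blu [0.5358 0.3709 0.116 ] [0.5368 0.3718 0.116 ]
hole [ 0.5264 -0.0878  0.134 ] [ 0.5306 -0.089   0.134 ]
purple [0.6342 0.0285 0.11  ] [0.6383 0.0232 0.11  ]
turq [0.4515 0.34   0.11  ] [0.4531 0.3393 0.11  ]
green [0.4246 0.225  0.11  ] [0.427  0.2233 0.11  ]
[array([ 0.588, -0.008]), array([ 0.453, -0.021]), array([ 0.463, -0.159]), array([ 0.594, -0.15 ])]
[array([ 0.599, -0.016]), array([ 0.46 , -0.021]), array([ 0.464, -0.163]), array([ 0.603, -0.152])]
```

```bash
cat >> h.py <<'E'
from scipy.spatial.transform import Rotation as Ro
def goto(p,psi):
    """numbers for a row to TCP p with tool straight down, tool y at psi degrees"""
    s=observe();q=s["tcp_rot"];R=Ro.from_quat([q[1],q[2],q[3],q[0]])
    y=np.array([np.cos(np.radians(psi)),np.sin(np.radians(psi)),0]);z=np.array([0,0,-1.]);T=Ro.from_matrix(np.c_[np.cross(y,z),y,z])
    print("row",(R.inv().apply(np.array(p)-s["eef_pos"])/.2).round(4),((R.inv()*T).as_rotvec()/np.pi).round(4),"pos",s["eef_pos"].round(4),"F",np.round(s["contact_force"],1),"w",round(s["grip_width"],4),"t",s["clock"])
E
python3 - <<'E'
from h import *
goto([.5507,.2298,.27],5.8)
E
```

```text
row [-2.0001 -0.9099  0.1683] [-2.000e-04  1.000e-04  3.275e-01] pos [0.2666 0.5651 0.3035] F [0.4 0.3 0.9] w 0.0854 t 0.25
```

>>> move_arm(
  rows=[
    [[-1,-0.455,0,0,0,0.3275,0],[-1,-0.455,0,0,0,0.3275,0],[-1,-0.455,0,0,0,0.3275,0],[-1,-0.455,0,0,0,0.3275,0],[-1,-0.455,0,0,0,0.3275,0],[-1,-0.455,0,0,0,0.3275,0],[-1,-0.455,0,0,0,0.3275,0],[-1,-0.455,0,0,0,0.3275,0],[-1,-0.455,0,0,0,0.3275,0],[-1,-0.455,0,0,0,0.3275,0]],
  ],
)

```text
clock: 1.08
eef_pos: [0.4089, 0.3974, 0.3038]
tcp_rot: [-0.0, 0.671, 0.741, -0.0]
contact_force: [0.3, 0.3, -0.5]
grip_width: 0.0852
gripper_force: 0.0
```

Run:
```python
from h import *
goto([.5507,.2298,.27],5.8)
```

```text
row [-0.904   0.6227  0.1692] [-0.      0.     -0.0006] pos [0.4089 0.3974 0.3038] F [ 0.3  0.3 -0.5] w 0.0852 t 1.0833
```

>>> move_arm(
  rows=[
    [[-0.904,0.623,0.169,0,0,0,0],[-0.904,0.623,0.169,0,0,0,0],[-0.904,0.623,0.169,0,0,0,0],[-0.904,0.623,0.169,0,0,0,0],[-0.904,0.623,0.169,0,0,0,0],[-0.904,0.623,0.169,0,0,0,0],[-0.904,0.623,0.169,0,0,0,0],[-0.904,0.623,0.169,0,0,0,0]],
  ],
)

```text
clock: 1.75
eef_pos: [0.551, 0.23, 0.2698]
tcp_rot: [-0.0, 0.671, 0.742, -0.0]
contact_force: [0.2, 0.4, 0.8]
grip_width: 0.0853
gripper_force: 0.0
```

Run:
```python
from h import *
goto([.5507,.2298,.155],5.8)
c=read_camera("wrist");save(c,"w1")
for k,p in dict(red=(.5507,.2298,.116),yel=(.544,.301,.116),blu=(.5363,.3713,.116)).items(): print(k,proj(c,p))
```

```text
row [-0.0008 -0.001   0.5739] [-0.0003 -0.     -0.0003] pos [0.551  0.23   0.2698] F [0.2 0.4 0.8] w 0.0853 t 1.75
red (np.float64(255.35769034711566), np.float64(196.6752152375483))
yel (np.float64(255.8678217707308), np.float64(108.8958578562848))
blu (np.float64(254.9503153577215), np.float64(5.20232610544727))
```

View pics/w1.png

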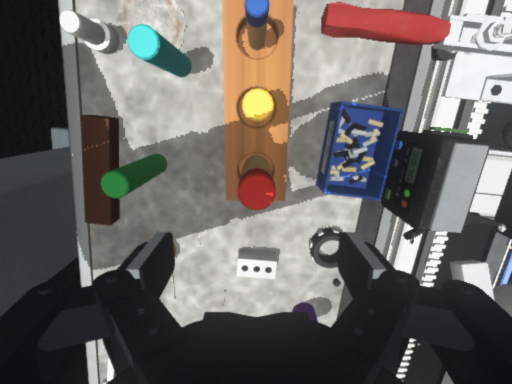

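Wrist picture: red top at (257,190), yellow (258,104), blue (257,8), and the rack runs vertically between columns 225 and 290. I'll cast these precisely.

Run:
```python
from h import *
c=read_camera("wrist");im=np.array(c["image"]);hsv=cv2.cvtColor(im,cv2.COLOR_RGB2HSV)[:230,190:300]
for n,rs in dict(red=[(0,8),(172,180)],yel=[(23,34)],blu=[(100,125)]).items():
    m=sum(cv2.inRange(hsv,(a,110,60),(b,255,255)) for a,b in rs)
    k,l,s,ce=cv2.connectedComponentsWithStats(m);i=1+s[1:,4].argmax();ct=max(cv2.findContours((l==i).astype(np.uint8),0,1)[0],key=len)
    print(n,s[i],cv2.minEnclosingCircle(ct),ray(c,ce[i][0]+190,ce[i][1],.116).round(4))
for u,v in((257,188),(258,104),(257,6)): print(ray(c,u,v,.116).round(4))
```

```text
red [  48  169   38   42 1267] ((66.5, 189.5), 20.892681121826172) [0.5507 0.2366 0.116 ]
yel [ 53  90  31  29 661] ((67.38461303710938, 105.15384674072266), 15.724239349365234) [0.5442 0.3057 0.116 ]
blu [ 56   0  23  20 386] ((67.19999694824219, 6.800000190734863), 12.258977890014648) [0.5374 0.3704 0.116 ]
[0.5509 0.2383 0.116 ]
[0.5448 0.3056 0.116 ]
[0.5372 0.3718 0.116 ]
```

>>> move_arm(
  rows=[
    [[0.0175,0,0.2,0,0,0,0],[0.0175,0,0.4,0,0,0,0],[0.0175,0,0.55,0,0,0,0],[0.0175,0,0.63,0,0,0,0],[0.0175,0,0.63,0,0,0,0],[0.0175,0,0.63,0,0,0,0.5],[0.0175,0,0.63,0,0,0,1],[0.0175,0,0.63,0,0,0,1],[0.0175,0,0.63,0,0,0,1],[0.0175,0,0.63,0,0,0,1],[0.0175,0,0.63,0,0,0,1],[0.0175,0,0.63,0,0,0,1]],
  ],
)

```text
clock: 2.85
eef_pos: [0.5513, 0.2342, 0.1458]
tcp_rot: [0.0, 0.671, 0.742, 0.001]
contact_force: [-1.8, 0.0, 7.4]
grip_width: 0.032
gripper_force: 59.1
```

Run:
```python
from h import *
goto([.5508,.2335,.274],5.8)
```

```text
row [-0.0027 -0.0012 -0.641 ] [ 0.0007 -0.0003 -0.0001] pos [0.5513 0.2342 0.1458] F [-1.8  0.   7.4] w 0.032 t 2.85
```

>>> move_arm(
  rows=[
    [[0,0,-0.15,0,0,0,1],[0,0,-0.35,0,0,0,1],[0,0,-0.55,0,0,0,1],[0,0,-0.75,0,0,0,1],[0,0,-0.82,0,0,0,1],[-0.15,-0.03,-0.82,0,0,0,1],[-0.35,-0.06,-0.82,0,0,0,1],[-0.55,-0.09,-0.82,0,0,0,1],[-0.75,-0.13,-0.82,0,0,0,1],[-0.95,-0.16,-0.82,0,0,0,1],[-1,-0.17,-0.82,0,0,0,1]],
  ],
)

```text
clock: 3.77
eef_pos: [0.5362, 0.0269, 0.3089]
tcp_rot: [0.001, 0.671, 0.741, -0.0]
contact_force: [-1.0, 0.2, -1.4]
grip_width: 0.0316
gripper_force: 59.7
```

Run:
```python
from h import *
goto([.5285,-.0884,.31],5.8)
```

```text
row [-0.5699 -0.0951 -0.0047] [ 0.0002  0.0006 -0.0007] pos [0.5362 0.0269 0.3089] F [-1.   0.2 -1.4] w 0.0316 t 3.7667
```

>>> move_arm(
  rows=[
    [[-0.2,-0.03,0,0,0,0,1],[-0.4,-0.06,0,0,0,0,1],[-0.53,-0.09,0,0,0,0,1],[-0.57,-0.095,0,0,0,0,1],[-0.57,-0.095,0,0,0,0,1],[-0.57,-0.095,0,0,0,0,1]],
  ],
)

```text
clock: 4.27
eef_pos: [0.5296, -0.0836, 0.3084]
tcp_rot: [0.0, 0.671, 0.741, 0.0]
contact_force: [0.4, 1.6, -0.9]
grip_width: 0.0318
gripper_force: 59.7
```

Run:
```python
from h import *
goto([.5285,-.0884,.31],5.8)
C={n:read_camera(n) for n in("scene","side","wrist")}
p=observe()["eef_pos"];b=np.array([p[0],p[1],p[2]-.14])
crops=[]
for n in C:
    save(C[n],n+"2");u,v=proj(C[n],b);h=proj(C[n],(.5285,-.0884,.134));print(n,"bottom pred",u,v,"hole pred",h)
    u,v=int(h[0]),int(h[1]);x0,y0=min(max(u-40,0),432),min(max(v-60,0),304)
    print("origin",x0,y0);crops.append(cv2.resize(cv2.imread(f"pics/{n}2.png")[y0:y0+80,x0:x0+80],(400,400),interpolation=cv2.INTER_CUBIC))
cv2.imwrite("pics/c2.png",np.hstack(crops[:2]));
```

```text
row [-0.0232 -0.008  -0.008 ] [ 0.0002 -0.0002 -0.0005] pos [ 0.5296 -0.0836  0.3084] F [ 0.4  1.6 -0.9] w 0.0318 t 4.2667
scene bottom pred 328.18164866598636 145.91033960440961 hole pred (np.float64(328.7859686260837), np.float64(157.73048139367054))
origin 288 97
side bottom pred 246.869718862783 144.87532879125584 hole pred (np.float64(246.9969278445185), np.float64(155.20636733306605))
origin 206 95
wrist bottom pred 255.5144450646569 201.45103576858043 hole pred (np.float64(253.5735974840792), np.float64(195.81809585508955))
origin 213 135
```

View pics/c2.png

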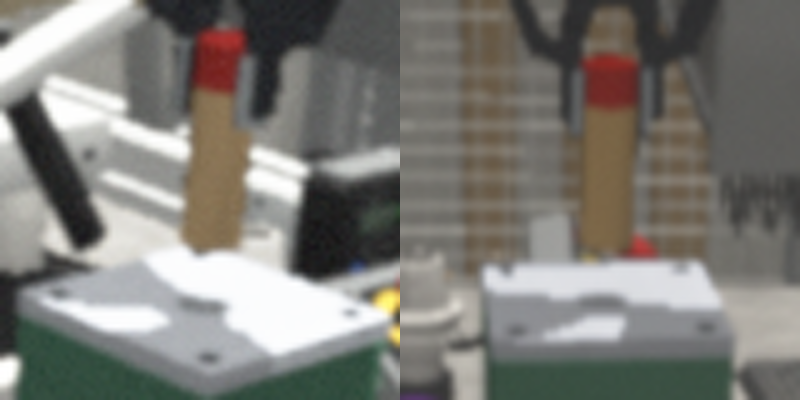

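Scene crop: the dowel bottom is at about (213,245) and the bore at (203,304). Side crop: bottom about (607,253) and bore (602,301). The dowel hangs a little off the TCP axis, so I'll measure tilt and offset from its edges.

```bash
cat >> h.py <<'E'
from scipy.optimize import least_squares
def axis(obs,z0,base):
    """obs: list (cam,u,v); finds x,y at z0 and tilts of the dowel axis: axis pixel lines through the points (columns at given rows)"""
    def f(q):
        r=[]
        for c,u,v in obs:
            a=np.array(proj(c,(q[0],q[1],z0)));b=np.array(proj(c,(q[0]+.1*q[2],q[1]+.1*q[3],z0+.1)))
            r.append(u-(a[0]+(b[0]-a[0])*(v-a[1])/(b[1]-a[1])))
        return r
    s=least_squares(f,[base[0],base[1],0,0]);return s.x,np.round(s.fun,2)
E
python3 - <<'E'
from h import *
S=read_camera("scene");D=read_camera("side");p=observe()["eef_pos"];print(p)
def edges(c,x0,x1,rows):
    g=cv2.GaussianBlur(cv2.cvtColor(np.array(c["image"]),cv2.COLOR_RGB2LAB).astype(float)[:,:,2],(3,3),0)
    for r in rows: print(r,g[r,x0:x1].round().astype(int))
print("scene");edges(S,320,342,range(106,146,5));print("side");edges(D,237,258,range(108,147,5))
o=lambda c,x0,y0,l:[(c,x0+u/5,y0+v/5) for u,v in l]
x,r=axis(o(S,288,97,[(213,240),(218.5,150),(221.5,35)])+o(D,206,95,[(207,240),(209.5,150),(211.5,70)]),p[2]-.14,p)
print(x.round(4),r)
h1=ray(S,328.6,157.8,.134);h2=ray(D,246.4,155.2,.134);print(h1,h2)
E
```

```text
[ 0.52970234 -0.08272486  0.30811912]
scene
106 [129 129 129 128 127 128 132 141 148 151 152 153 154 154 153 149 140 131
 127 126 126 126]
111 [130 130 129 128 128 130 136 143 148 149 149 149 149 147 141 133 128 127
 127 127 126 126]
116 [129 129 128 127 128 133 141 145 147 148 148 148 148 145 138 132 128 127
 127 127 126 127]
121 [129 129 129 129 130 134 140 145 147 148 148 148 147 143 137 131 129 129
 129 128 129 130]
126 [129 129 129 129 129 133 139 146 148 148 148 148 148 148 148 147 146 141
 135 131 131 131]
131 [130 129 130 131 134 140 145 147 148 148 148 148 148 148 147 145 140 133
 129 129 129 129]
136 [129 129 129 131 135 141 146 148 148 148 148 148 148 147 147 145 141 134
 130 129 129 129]
141 [131 131 132 136 141 146 147 148 148 148 148 147 147 147 147 143 136 132
 130 130 130 130]
side
108 [130 129 128 128 130 135 143 148 150 151 152 151 151 150 148 144 137 131
 128 127 128]
113 [130 129 128 128 128 131 137 143 146 146 146 146 145 145 144 140 135 130
 128 127 129]
118 [131 130 128 128 129 135 143 147 148 148 148 148 148 147 146 143 137 131
 129 130 132]
123 [132 134 137 138 139 142 146 148 148 148 148 148 148 147 146 142 136 133
 133 135 137]
128 [132 134 137 140 141 144 146 148 148 148 148 148 148 147 145 140 135 132
 133 136 138]
133 [132 134 137 139 141 143 146 148 148 148 148 148 147 146 144 139 134 132
 133 135 137]
138 [130 130 132 134 138 143 147 148 148 148 148 147 147 146 143 138 134 132
 133 135 137]
143 [129 129 129 130 134 140 144 146 148 148 147 147 146 145 145 147 148 147
 143 140 138]
[ 0.5279 -0.09   -0.003   0.0944] [-0.13  0.23 -0.1  -0.01  0.02 -0.01]
[ 0.52838193 -0.0876053   0.134     ] [ 0.53029879 -0.08844694  0.134     ]
```

Run:
```python
from h import *
S=read_camera("scene");p=observe()["eef_pos"];W=read_camera("wrist")
R=np.array(S["R"]);o=-R.T@np.array(S["t"]);d=np.array([.528,-.089])-o[:2];d/=np.linalg.norm(d)
L=np.array([-d[1],d[0]])*.0165
for t in(0,.05,.1):
  print(t,[np.round(proj(S,(.528+L[0],-.09+L[1]+t*z,.168+z)),1) for z in(0,.05,.1)])
im=np.array(W["image"])[100:300,160:360];cv2.imwrite("pics/w2.png",cv2.cvtColor(cv2.resize(im,(600,600),interpolation=cv2.INTER_CUBIC),4))
for z in (.168,.278):print([np.round(proj(W,(.5285,y,z)),1) for y in(-.1,-.09,-.08)])
print("hole",proj(W,(.5293,-.088,.134)))
```

```text
0 [array([324.4, 145.1]), array([326.3, 126.9]), array([328.2, 107.9])]
0.05 [array([324.4, 145.1]), array([325.6, 127.1]), array([326.8, 108.2])]
0.1 [array([324.4, 145.1]), array([324.9, 127.2]), array([325.3, 108.4])]
[array([252. , 221.2]), array([253.2, 209.7]), array([254.4, 198. ])]
[array([248.6, 317.9]), array([250.9, 298.1]), array([253.3, 277.4])]
hole (np.float64(254.57042504404774), np.float64(195.30558415701032))
```

View pics/w2.png

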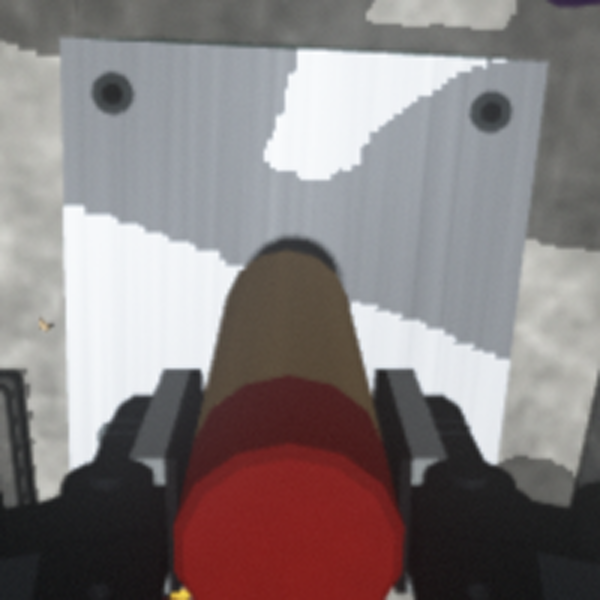

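The wrist crop shows the red top centred near (290,548), the dowel's lower end around (288,298) and the bore's far rim at row 237 (centre about (293,285)). The dowel is close to upright and a few mm on the +y side of the bore. I'll lower it to just above the plate and compare again there, with no parallax.

>>> move_arm(
  rows=[
    [[-0.015,0.005,0.05,0,0,0,1],[-0.015,0.005,0.1,0,0,0,1],[-0.015,0.005,0.14,0,0,0,1],[-0.015,0.005,0.14,0,0,0,1],[-0.015,0.005,0.14,0,0,0,1]],
  ],
)

```text
clock: 5.03
eef_pos: [0.5304, -0.0868, 0.279]
tcp_rot: [-0.001, 0.671, 0.742, -0.001]
contact_force: [0.3, -0.2, -0.6]
grip_width: 0.0315
gripper_force: 59.7
```

Run:
```python
from h import *
goto([.5293,-.088,.28],5.8)
W=read_camera("wrist");S=read_camera("scene");D=read_camera("side")
a=np.array(W["image"])[150:250,205:305];b=np.array(S["image"])[115:175,300:360];c=np.array(D["image"])[115:175,216:276]
f=lambda i:cv2.resize(i,(400,400),interpolation=cv2.INTER_CUBIC)
cv2.imwrite("pics/c3.png",cv2.cvtColor(np.hstack([f(a),np.vstack([cv2.resize(x,(300,300),interpolation=cv2.INTER_CUBIC)[50:250] for x in(b,c)])]),4))
```

```text
row [-0.0055 -0.0059 -0.0049] [-0.0006 -0.0002 -0.0001] pos [ 0.5304 -0.0868  0.279 ] F [ 0.3 -0.2 -0.6] w 0.0315 t 5.0333
```

View pics/c3.png

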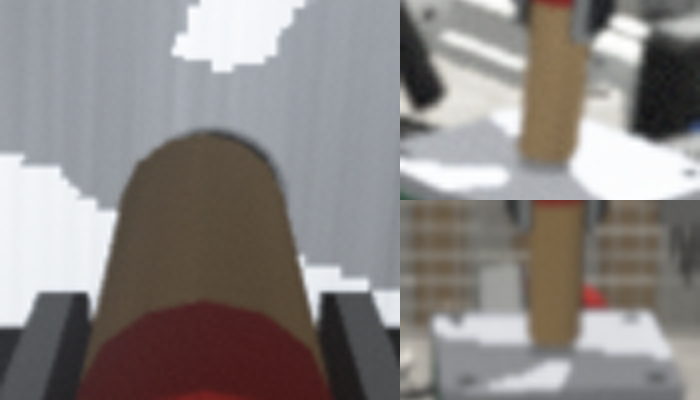

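Wrist part: the bore rim still shows to the upper right (right extent at column 287, top at row 127), with the dowel end centred near (208,197) and the bore near (218,193). I'll shift about 2 mm along tool +y and 0.6 mm along +x, then press gently.

>>> move_arm(
  rows=[
    [[0.003,0.011,0,0,0,0,1],[0.003,0.011,0.01,0,0,0,1],[0.003,0.011,0.02,0,0,0,1],[0.003,0.011,0.025,0,0,0,1],[0.003,0.011,0.025,0,0,0,1]],
  ],
)

```text
clock: 5.6
eef_pos: [0.5328, -0.086, 0.2747]
tcp_rot: [-0.0, 0.67, 0.742, -0.0]
contact_force: [-0.5, 0.3, -0.7]
grip_width: 0.032
gripper_force: 59.7
```

>>> move_arm(
  rows=[
    [[0,0,0.005,0,0,0,1],[0,0,0.01,0,0,0,1],[0,0,0.01,0,0,0,1]],
  ],
)

```text
clock: 5.85
eef_pos: [0.5331, -0.0861, 0.2738]
tcp_rot: [0.0, 0.67, 0.742, 0.0]
contact_force: [-1.2, 0.5, 5.3]
grip_width: 0.0316
gripper_force: 60.5
```

Contact: 5 N exactly at the plate level. I'll press slightly more, hold, and look.

>>> move_arm(
  rows=[
    [[0,0,0.003,0,0,0,1],[0,0,0.006,0,0,0,1],[0,0,0.006,0,0,0,1],[0,0,0.006,0,0,0,1]],
  ],
)

```text
clock: 6.18
eef_pos: [0.5331, -0.0861, 0.2736]
tcp_rot: [0.0, 0.67, 0.742, 0.0]
contact_force: [-5.8, 1.0, 15.6]
grip_width: 0.0316
gripper_force: 61.8
```

Run:
```python
from h import *
goto([.5293,-.088,.28],5.8);s=observe();print(s["torque"])
W=read_camera("wrist");S=read_camera("scene");D=read_camera("side")
a=np.array(W["image"])[150:250,205:305];b=np.array(S["image"])[115:175,300:360];c=np.array(D["image"])[115:175,216:276]
f=lambda i:cv2.resize(i,(400,400),interpolation=cv2.INTER_CUBIC)
cv2.imwrite("pics/c4.png",cv2.cvtColor(np.hstack([f(a),np.vstack([cv2.resize(x,(300,300),interpolation=cv2.INTER_CUBIC)[50:250] for x in(b,c)])]),4))
```

```text
row [-0.0074 -0.02   -0.0319] [ 0.0003  0.0001 -0.    ] pos [ 0.5331 -0.0861  0.2736] F [-5.8  1.  15.6] w 0.0316 t 6.1833
[0.1300168  1.12630528 0.0174665 ]
```

View pics/c4.png

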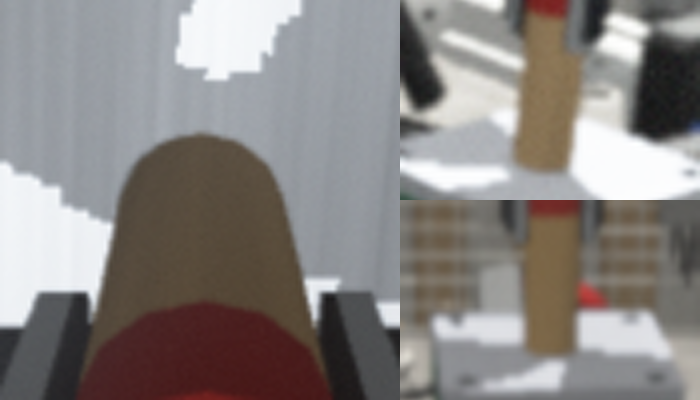

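The dowel sits on the bore mouth and is refused (15.6 N). The −x side force says the bore centre is slightly to −x, so I'll ease 1 mm that way under light pressure.

>>> move_arm(
  rows=[
    [[0,-0.003,0,0,0,0,1],[0,-0.006,0,0,0,0,1],[0,-0.006,0,0,0,0,1],[0,-0.006,0,0,0,0,1]],
  ],
)

```text
clock: 6.67
eef_pos: [0.5327, -0.0862, 0.2736]
tcp_rot: [0.001, 0.67, 0.742, 0.001]
contact_force: [-2.5, 2.1, 11.9]
grip_width: 0.0314
gripper_force: 60.9
```

>>> move_arm(
  rows=[
    [[0,0,-0.05,0,0,0,1],[0,0,-0.13,0,0,0,1],[0,0,-0.2,0,0,0,1],[0.15,0.02,-0.2,0,0,0,1],[0.35,0.06,-0.2,0,0,0,1],[0.55,0.09,-0.2,0,0,0,1],[0.75,0.12,-0.2,0,0,0,1],[0.95,0.15,-0.2,0,0,0,1],[1,0.16,-0.2,0,0,0,1]],
  ],
)

```text
clock: 7.42
eef_pos: [0.5434, 0.1207, 0.3123]
tcp_rot: [-0.0, 0.67, 0.743, 0.001]
contact_force: [-0.4, -0.1, -0.8]
grip_width: 0.0315
gripper_force: 59.7
```

Run:
```python
from h import *
goto([.5513,.2342,.2],5.8)
```

```text
row [0.5592 0.0975 0.5629] [ 0.0003 -0.0006  0.0007] pos [0.5434 0.1207 0.3123] F [-0.4 -0.1 -0.8] w 0.0315 t 7.4167
```

>>> move_arm(
  rows=[
    [[0.2,0.03,0,0,0,0,1],[0.4,0.07,0,0,0,0,1],[0.53,0.095,0,0,0,0,1],[0.56,0.097,0,0,0,0,1],[0.56,0.097,0.1,0,0,0,1],[0.56,0.097,0.25,0,0,0,1],[0.56,0.097,0.4,0,0,0,1],[0.56,0.097,0.5,0,0,0,1],[0.56,0.097,0.56,0,0,0,1],[0.56,0.097,0.56,0,0,0,1],[0.56,0.097,0.56,0,0,0,1]],
  ],
)

```text
clock: 8.33
eef_pos: [0.5517, 0.229, 0.2001]
tcp_rot: [-0.0, 0.671, 0.742, -0.0]
contact_force: [0.2, 0.2, -0.2]
grip_width: 0.0322
gripper_force: 59.7
```

Run:
```python
from h import *
goto([.5513,.2342,.149],5.8)
```

```text
row [0.0261 0.001  0.2557] [-0.0002  0.0001 -0.0001] pos [0.5517 0.229  0.2001] F [ 0.2  0.2 -0.2] w 0.0322 t 8.3333
```

>>> move_arm(
  rows=[
    [[0.026,0,0,0,0,0,1],[0.026,0,0.06,0,0,0,1],[0.026,0,0.14,0,0,0,1],[0.026,0,0.2,0,0,0,1],[0.026,0,0.24,0,0,0,1],[0.026,0,0.255,0,0,0,1],[0.026,0,0.255,0,0,0,1]],
  ],
)

```text
clock: 8.92
eef_pos: [0.5506, 0.2345, 0.1481]
tcp_rot: [-0.0, 0.67, 0.742, -0.001]
contact_force: [0.4, 0.4, -1.1]
grip_width: 0.0313
gripper_force: 59.7
```

>>> move_arm(
  rows=[
    [[0,0,0.006,0,0,0,1],[0,0,0.011,0,0,0,1],[0,0,0.012,0,0,0,1],[0,0,0.012,0,0,0,0.4],[0,0,0.012,0,0,0,0],[0,0,0.012,0,0,0,0],[0,0,0.012,0,0,0,0],[0,0,0.012,0,0,0,0]],
  ],
)

```text
clock: 9.58
eef_pos: [0.551, 0.2347, 0.1467]
tcp_rot: [0.0, 0.67, 0.742, 0.0]
contact_force: [0.4, -0.1, -0.7]
grip_width: 0.0856
gripper_force: 0.0
```

>>> move_arm(
  rows=[
    [[0,0,-0.15,0,0,0,0],[0,0,-0.35,0,0,0,0],[0,0,-0.5,0,0,0,0],[0.1,0.0,-0.55,0,0,0,0],[0.25,0.001,-0.55,0,0,0,0],[0.345,0.002,-0.55,0,0,0,0],[0.345,0.002,-0.55,0,0,0,0],[0.345,0.002,-0.55,0,0,0,0]],
  ],
)

```text
clock: 10.25
eef_pos: [0.544, 0.304, 0.2564]
tcp_rot: [0.0, 0.67, 0.743, -0.0]
contact_force: [-0.9, -0.8, 0.7]
grip_width: 0.0853
gripper_force: 0.0
```

Run:
```python
from h import *
goto([.5445,.304,.1525],5.8)
for n,zs in(("wrist",0),("scene",0),("side",0)):
  c=read_camera(n);save(c,n+"5");im=np.array(c["image"]);hsv=cv2.cvtColor(im,cv2.COLOR_RGB2HSV)
  for col,rs in dict(red=[(0,8),(172,180)],yel=[(23,34)]).items():
    m=sum(cv2.inRange(hsv,(a,110,60),(b,255,255)) for a,b in rs);k,l,s,ce=cv2.connectedComponentsWithStats(m)
    for i in range(1,k):
      if s[i,4]>60:print(n,col,s[i],ce[i].round(1),ray(c,*ce[i],.116).round(4))
```

```text
row [-1.000e-04  2.500e-03  5.195e-01] [-0.      0.0001  0.0005] pos [0.544  0.304  0.2564] F [-0.9 -0.8  0.7] w 0.0853 t 10.25
wrist red [ 319   96  125   38 3221] [378.7 115.4] [0.6275 0.3794 0.116 ]
wrist red [ 238  248   36   46 1340] [255.2 270.5] [0.5501 0.2416 0.116 ]
scene red [368 151  13  10 107] [374.1 155.4] [ 0.5073 -0.2478  0.116 ]
scene red [215 185  14  16 172] [221.5 192.4] [0.5289 0.2443 0.116 ]
scene red [138 192  22  22 217] [148.6 202.4] [0.5695 0.4032 0.116 ]
side red [238 205  13  16 180] [243.5 212.5] [0.5518 0.2496 0.116 ]
side red [171 255  54  13 614] [197.2 261.1] [0.6399 0.4321 0.116 ]
```

View pics/wrist5.png

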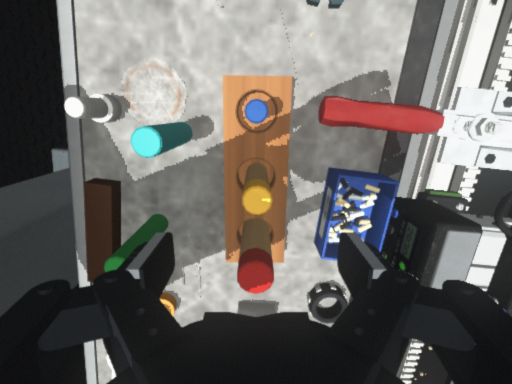

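The red dowel stands back in its pocket (red top near (256,275)). The yellow top is at (257,199) and blue at (256,111), undisturbed.

Run:
```python
from h import *
c=read_camera("wrist");print(ray(c,257,200,.116),ray(c,256,111,.116),ray(c,256,275,.116))
hsv=cv2.cvtColor(np.array(c["image"]),cv2.COLOR_RGB2HSV)[175:225,235:280]
m=cv2.inRange(hsv,(18,140,110),(36,255,255));k,l,s,ce=cv2.connectedComponentsWithStats(m);print(s[1:],ce[1:]+[235,175])
```

```text
[0.54519624 0.30370423 0.116     ] [0.5375404  0.37173169 0.116     ] [0.55123204 0.23580263 0.116     ]
[[  7   3  31  35 849]] [[256.67844523 195.30270907]]
```

>>> move_arm(
  rows=[
    [[0,0.004,0.15,0,0,0,0],[0,0.004,0.33,0,0,0,0],[0,0.004,0.46,0,0,0,0],[0,0.004,0.52,0,0,0,0],[0,0.004,0.52,0,0,0,0],[0,0.004,0.52,0,0,0,0.5],[0,0.004,0.52,0,0,0,1],[0,0.004,0.52,0,0,0,1],[0,0.004,0.52,0,0,0,1],[0,0.004,0.52,0,0,0,1],[0,0.004,0.52,0,0,0,1],[0,0.004,0.52,0,0,0,1]],
  ],
)

```text
clock: 11.45
eef_pos: [0.5456, 0.3038, 0.1539]
tcp_rot: [0.0, 0.67, 0.742, 0.001]
contact_force: [-1.9, -0.5, 6.2]
grip_width: 0.0233
gripper_force: 58.5
```

>>> move_arm(
  rows=[
    [[0,0,-0.15,0,0,0,1],[0,0,-0.35,0,0,0,1],[0,0,-0.55,0,0,0,1],[0,0,-0.75,0,0,0,1],[0,0,-0.83,0,0,0,1],[-0.15,-0.03,-0.83,0,0,0,1],[-0.35,-0.05,-0.83,0,0,0,1],[-0.55,-0.08,-0.83,0,0,0,1],[-0.75,-0.1,-0.83,0,0,0,1],[-0.95,-0.13,-0.83,0,0,0,1],[-1,-0.137,-0.83,0,0,0,1],[-1,-0.137,-0.83,0,0,0,1]],
  ],
)

```text
clock: 12.45
eef_pos: [0.5378, 0.099, 0.319]
tcp_rot: [0.0, 0.672, 0.741, -0.0]
contact_force: [0.4, -0.4, 0.4]
grip_width: 0.0235
gripper_force: 59.0
```

Run:
```python
from h import *
goto([.532,-.086,.31],5.8)
```

```text
row [-0.918  -0.1191  0.0455] [ 0.0001  0.0002 -0.0011] pos [0.5378 0.099  0.319 ] F [ 0.4 -0.4  0.4] w 0.0235 t 12.45
```

>>> move_arm(
  rows=[
    [[-0.15,-0.02,0,0,0,0,1],[-0.35,-0.05,0,0,0,0,1],[-0.55,-0.07,0,0,0,0,1],[-0.75,-0.1,0,0,0,0,1],[-0.88,-0.117,0,0,0,0,1],[-0.918,-0.119,0,0,0,0,1],[-0.918,-0.119,0.05,0,0,0,1],[-0.918,-0.119,0.11,0,0,0,1],[-0.918,-0.119,0.14,0,0,0,1],[-0.918,-0.119,0.14,0,0,0,1],[-0.918,-0.119,0.14,0,0,0,1]],
  ],
)

```text
clock: 13.37
eef_pos: [0.5329, -0.082, 0.29]
tcp_rot: [-0.001, 0.67, 0.742, -0.0]
contact_force: [0.5, 0.5, -0.4]
grip_width: 0.0235
gripper_force: 59.0
```

Run:
```python
from h import *
goto([.532,-.086,.286],5.8)
W=read_camera("wrist");S=read_camera("scene");D=read_camera("side")
a=np.array(W["image"])[150:250,205:305];b=np.array(S["image"])[115:175,300:360];c=np.array(D["image"])[115:175,216:276]
f=lambda i:cv2.resize(i,(400,400),interpolation=cv2.INTER_CUBIC)
cv2.imwrite("pics/c6.png",cv2.cvtColor(np.hstack([f(a),np.vstack([cv2.resize(x,(300,300),interpolation=cv2.INTER_CUBIC)[50:250] for x in(b,c)])]),4))
print(proj(W,(.532,-.086,.134)),proj(W,(.532,-.076,.134)))
```

```text
row [-0.0195 -0.0067  0.0199] [-0.0003 -0.0002  0.0004] pos [ 0.5329 -0.082   0.29  ] F [ 0.5  0.5 -0.4] w 0.0235 t 13.3667
(np.float64(254.19850152813464), np.float64(200.15328076554775)) (np.float64(255.37805453961786), np.float64(189.0038479823899))
```

View pics/c6.png

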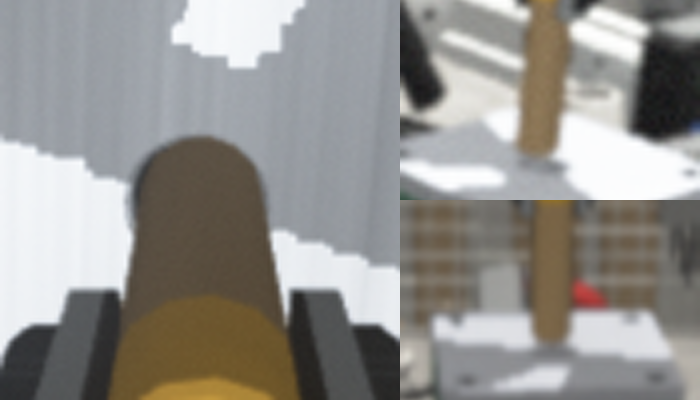

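Wrist part: the bore rim is visible left (126) and right (269) of the dowel, so the bore centre is about (197,198) and the dowel centre column 201. I'll correct about −0.9 mm along tool y and −3.5 mm along tool x, then start inserting.

>>> move_arm(
  rows=[
    [[-0.0175,-0.005,0,0,0,0,1],[-0.0175,-0.005,0.01,0,0,0,1],[-0.0175,-0.005,0.025,0,0,0,1],[-0.0175,-0.005,0.04,0,0,0,1],[-0.0175,-0.005,0.05,0,0,0,1],[-0.0175,-0.005,0.055,0,0,0,1],[-0.0175,-0.005,0.055,0,0,0,1]],
  ],
)

```text
clock: 14.1
eef_pos: [0.5321, -0.087, 0.2791]
tcp_rot: [-0.0, 0.67, 0.742, -0.0]
contact_force: [-0.3, -0.1, -0.8]
grip_width: 0.0233
gripper_force: 59.0
```

>>> move_arm(
  rows=[
    [[0,0,0.01,0,0,0,1],[0,0,0.025,0,0,0,1],[0,0,0.04,0,0,0,1],[0,0,0.05,0,0,0,1],[0,0,0.05,0,0,0,1]],
  ],
)

```text
clock: 14.52
eef_pos: [0.532, -0.0869, 0.2689]
tcp_rot: [-0.0, 0.67, 0.742, -0.0]
contact_force: [-1.1, 0.3, -1.0]
grip_width: 0.0234
gripper_force: 59.0
```

>>> move_arm(
  rows=[
    [[0,0,0.02,0,0,0,1],[0,0,0.05,0,0,0,1],[0,0,0.08,0,0,0,1],[0,0,0.11,0,0,0,1],[0,0,0.125,0,0,0,1],[0,0,0.125,0,0,0,1]],
  ],
)

```text
clock: 15.02
eef_pos: [0.5318, -0.0869, 0.2434]
tcp_rot: [-0.001, 0.67, 0.742, -0.0]
contact_force: [1.0, 0.0, -1.0]
grip_width: 0.0235
gripper_force: 59.0
```

>>> move_arm(
  rows=[
    [[0,0,0.03,0,0,0,1],[0,0,0.07,0,0,0,1],[0,0,0.11,0,0,0,1],[0,0,0.13,0,0,0,1],[0,0,0.13,0,0,0,1],[0,0,0.13,0,0,0,0],[0,0,0.13,0,0,0,0],[0,0,0.13,0,0,0,0],[0,0,0.13,0,0,0,0],[0,0,0.13,0,0,0,0],[0,0,0.13,0,0,0,0],[0,0,0.13,0,0,0,0]],
  ],
)

```text
clock: 16.02
eef_pos: [0.5323, -0.087, 0.2186]
tcp_rot: [0.0, 0.67, 0.742, 0.0]
contact_force: [-0.5, -0.0, -0.2]
grip_width: 0.0856
gripper_force: 0.0
```

>>> move_arm(
  rows=[
    [[0,0,-0.1,0,0,0,0],[0,0,-0.25,0,0,0,0],[0,0,-0.4,0,0,0,0],[0,0,-0.45,0,0,0,0],[0,0,-0.45,0,0,0,0],[0,0,-0.45,0,0,0,0],[0,0,-0.45,0,0,0,0]],
  ],
)

```text
clock: 16.6
eef_pos: [0.5315, -0.0869, 0.307]
tcp_rot: [-0.001, 0.67, 0.742, -0.001]
contact_force: [0.5, 0.6, -1.2]
grip_width: 0.0852
gripper_force: 0.0
```

Run:
```python
from h import *
W=read_camera("wrist");S=read_camera("scene")
f=lambda i:cv2.resize(i,None,fx=3,fy=3,interpolation=cv2.INTER_CUBIC)
a=np.array(W["image"])[130:280,190:320];b=np.array(S["image"])[130:280,150:380]
b=cv2.resize(b,(410,267));a=cv2.resize(a,(390,450))
o=np.zeros((450,800,3),np.uint8);o[:,:390]=a;o[:267,390:]=b
o[267:,390:750]=cv2.resize(np.array(S["image"])[140:220,285:375],(360,183),interpolation=cv2.INTER_CUBIC)
cv2.imwrite("pics/c7.png",cv2.cvtColor(o,4))
```

```text
(no output)
```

View pics/c7.png

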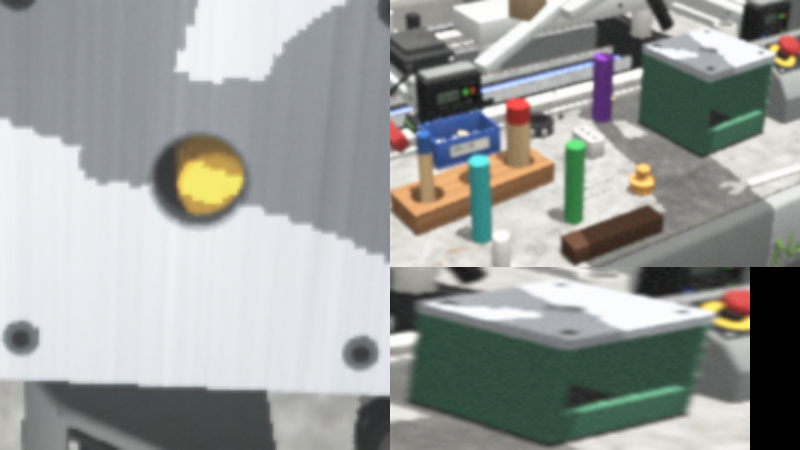

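The last picture shows the yellow top about 70 px wide below the bore at (205,178), which is the size expected at z≈0.114 for a dowel standing on the catch box floor. Nothing sticks out above the plate, and red and blue are standing in the rack. I'm handing it in.

```bash
python3 -c "
from cell import *
print(finish_job())"
```

```text
the job is handed in; nothing more can be done
None
```

The thickest (red) dowel was refused at the bore and is back in the rack, the middle (yellow) one dropped through into the catch box, the thinnest (blue) was left standing, and the job was handed in at about 17 s.

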